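# Find the full seasoning cartridge and lock it into the doser

## Robot

A 6-joint arm with a two-finger parallel gripper is mounted at the origin on the work surface. World frame = base frame: x ahead of the robot, y to its left, z up, the work surface at z = 0. Lengths are in m, angles in rad, forces in N, time in s.
With the tool pointing down it reaches from about 0.375 to 0.825 m from the base axis. Payload 5.5 kg.
Tool frame: the origin (TCP) lies midway between the tips of the shut fingers; the grasp point (between the pads) lies 19 mm behind it; y points along the fingers, z is the direction in which the jaws open and shut, and the axes are right-handed (so a half turn about y gives the same grasp; the last joint's range is limited). The gripper opens to 85 mm and grips with 20 to 120 N. Pads are 22 mm wide; open, the fingers measure 114 mm over their backs; the gripper's body (76 mm by 85 mm) begins 54 mm behind the grasp point. The pads swing forward as they close: fully open they stand 13 mm farther back than shut.
Start: joints at [1.126, 0.314, -0.047, 1.21, 0, 1.571], TCP at [0.258, 0.542, 0.231] pointing down, gripper open.
Joint ranges: [-2.67, 2.67], [-0.69, 1.73], [-1.03, 1.25], [-2.08, 2.16], [-1.42, 1.45], [-3.14, 3.14]. Speed limits (rad/s): [2.39, 2.39, 3.01, 3.14, 3.14, 3.14].

## Interface

Orientations are given as a 3x3 rotation matrix whose columns are the frame's x, y, z axes.
In Python, from cell import sensors, eyes, job gives the robot as it stands.
- The arm moves only by the tool carry_out, never from a script. Its argument "deltas" is a list that holds one entry, the list of rows, each a list of 5 numbers: the shift along the tool's x, y, z in mm, then the turn about the tool's y in degrees, then the finger opening in mm, from 0 to 85.4. A call has 1 to 20 rows; each row shifts and turns the commanded pose from where the row before left it, along the tool's axes as they then stand; what a row does not reach is not made up. A row lasts 1/12 s, in which the tool goes at most 41.7 mm and 7.16 degrees, less where a joint would pass 70% of its speed; a pose out of reach is approached as far as the arm can. A call with a gripper value outside its range is refused whole. The fingers move at their own pace and stop on an object; the grip force is fixed at half the most. Time passes only in rows, so rows that do not move let the fingers close. It gives the time, the measured TCP pose, the force and the opening at its end, in the units of the state.
- sensors.get_obs(): the state, without advancing time (a new reading comes with each control period).
- eyes.capture(name): name is "side" or "top"; returns the picture (384x512x3 uint8, red, green, blue); there is no depth.
- eyes.camera_params(name): a dict with "camera_matrix" (3x3 intrinsics, pixels), "cam_to_world" (4x4, takes a point from camera to world coordinates). Camera axes: x right, y down, z forward; pixel columns grow to the right and rows downward; lengths in m; the calibration is good to about 2 mm. A picture is of the moment at which its call begins. camera_params takes no time and is no camera call.
- job.hand_in(): hands the job in, once; it reports no verdict.
The state is a dict: "clock": time; "qpos": joint angles; "dq": joint speeds; "tau": joint torques, N m; "eef_pos": TCP position; "ee_rot": TCP orientation; "force": force on the tool from outside, world axes, zero at the start; "wrist_torque": the same for the moment, N m; "finger_gap": finger opening in m.
Only numpy, scipy, OpenCV 4.12 (cv2) and the standard library are available. Lean on these libraries where they do the work, as an engineer would, in place of code of your own. Each camera call takes 0.05 s, during which the arm holds its last target. There are 200 camera calls.

## Task

One of the two identical metal seasoning cartridges lying on the bench is full, the other is empty: feel which by lifting. Stand the full one upright on its foot on the open bench and let go of it, take it again by its grip bar, lower it foot first into the round collar of the white dosing unit and twist it clockwise (seen from above) until it is fully tight against its stop. Set the empty one down gently in the low grey crate, and do not disturb the other things on the bench.

Things in the scene. Friction and masses are not known exactly. Their poses are not given: they have to be found in the camera images.
- cart_a_mid (a point): centre of the 54 x 54 x 60 mm square body of one of two look-alike sealed metal cartridges; one weighs about 0.5 kg (full), the other 0.18 kg (empty), and this may be either. Own z runs foot to handle, 106 mm in all. Starts lying on the bench: own x level, own y vertical, centre 27 mm up, handle within 40 deg of +y. Standing on its foot, centre 50 mm up
- cart_a_bar (a point): centre of that cartridge's black grip bar, on its axis, 43 mm above the body's centre: 50 mm long (own x), 14 thick (own y), 26 high (own z, up from the body's flat top)
- cart_a_foot (a point): centre of its foot's underside, 50 mm below the body's centre: end of a round neck 42 mm across and 20 long, chamfered; a 6 mm cross pin through it along own x (6 mm above the foot, parallel to the bar) sticks out as two lugs to 26.5 mm from the axis
- cart_b_mid (a point): centre of the 54 x 54 x 60 mm square body of one of two look-alike sealed metal cartridges; one weighs about 0.5 kg (full), the other 0.18 kg (empty), and this may be either. Own z runs foot to handle, 106 mm in all. Starts lying on the bench: own x level, own y vertical, centre 27 mm up, handle within 40 deg of +y. Standing on its foot, centre 50 mm up
- cart_b_bar (a point): centre of that cartridge's black grip bar, on its axis, 43 mm above the body's centre: 50 mm long (own x), 14 thick (own y), 26 high (own z, up from the body's flat top)
- cart_b_foot (a point): centre of its foot's underside, 50 mm below the body's centre: end of a round neck 42 mm across and 20 long, chamfered; a 6 mm cross pin through it along own x (6 mm above the foot, parallel to the bar) sticks out as two lugs to 26.5 mm from the axis
- doser: white dosing unit, 160 (own x) x 170 (own y) x 70 mm high, low bulge reaching 120 mm out on own +x, knobs on own -x; origin under its centre on the bench; fixed, elsewhere each time. The bayonet collar stands on top at its centre, 74 mm across outside, rim 94 mm above the bench
- socket (a point): centre of the collar's sprung seal, where the foot comes to rest when lowered in (79 mm up, 14 mm below the rim); own x as the doser's. Throat 45 mm across; two entry notches for the lugs on own +x and -x (within about 5 degrees, either way round). Then clockwise from above: free to about 30 degrees, cams 2.5 mm down by 60 degrees, level to the stop at 73; stays when let go
- seal (a joint): how far the seal is pressed down, m: 0 when free and also under an unlocked cartridge's weight; about 0.0025 when locked. It resists with 6.4 N at first, 10 N when locked; the twist takes a few tenths of a N m
- crate: low grey open return crate, 180 (own x) x 160 (own y) mm outside, walls 5 mm thick and 32 mm high, floor 5 mm thick; origin under its centre; fixed, in a different place each time
- puck_mid (a point): bystander to be left alone: a steel patty press weight, a disc 76 mm across with a knob, 40 mm high; this point is its centre, half-way up
- mould_mid (a point): bystander to be left alone: a plain steel ring mould, 90 mm across, 22 mm high; this point is its centre, half-way up
- shaker_mid (a point): bystander to be left alone: an upright steel shaker can, 56 mm across, 100 mm high; this point is its centre, half-way up
- bowl_mid (a point): bystander to be left alone: a steel bowl, 90 mm across, 40 mm high; this point is its centre, half-way up
- jar_mid (a point): bystander to be left alone: a closed glass jar with a steel lid, 60 mm across, 85 mm high; this point is its centre, half-way up
- tub_mid (a point): bystander to be left alone: an open white tub, 90 x 70 x 45 mm; this point is its centre, half-way up
Things that resemble listed ones, but are neither listed nor needed, are in the scene too. What is shaped like the part that bears cart_a_mid but orange, pink or red is not meant.

How it is judged:
By the outcome, as a careful person would: the job done as asked, in the order asked, and still so for the second after the job is handed in, with the robot touching nothing.
It also fails if it takes over 72 s, if anything falls off the work surface, if the arm or the gripper's body presses on something with over 40 N, if the wrist force passes 120 N, or if a joint passes its speed limit or range.

## Working session

There is one attempt and no reset: what is moved stays moved. The work goes in short steps, Python scripts to look and compute and a tool call to move; the robot and the scene stay as the last step left them, time stands still between calls to the robot, and variables do not carry over. Pictures are saved under pics/ and viewed, about 8 in all and at most 12, crops included, and the job is handed in when it is done.

Besides the shell and the picture viewer there is one more tool, called after "Request:" as name(argument=value, ...), one argument or row to a line, values as JSON. carry_out: Moves the arm, as the interface text tells. Its arguments: {"type":"object","properties":{"deltas":{"type":"array"}},"required":["deltas"]}

```bash
mkdir -p pics; ls; cat > h.py <<'E'
import numpy as np, cv2
from cell import sensors, eyes, job
def save(n,f,crop=None,s=1):
    im=eyes.capture(n)[:,:,::-1].copy(); cv2.imwrite('raw_'+f,im)
    if crop: x0,y0,x1,y1=crop; im=im[y0:y1,x0:x1]
    cv2.imwrite('pics/'+f,cv2.resize(im,None,fx=s,fy=s,interpolation=cv2.INTER_CUBIC)); return im
def ray(n,u,v):
    p=eyes.camera_params(n);K=np.array(p['camera_matrix']);T=np.array(p['cam_to_world'])
    d=T[:3,:3]@np.linalg.solve(K,[u,v,1.]);return T[:3,3],d
def onz(n,u,v,z):
    o,d=ray(n,u,v);return o+d*(z-o[2])/d[2]
def proj(n,P):
    p=eyes.camera_params(n);K=np.array(p['camera_matrix']);T=np.array(p['cam_to_world'])
    c=np.linalg.inv(T)@np.append(P,1);q=K@c[:3];return q[:2]/q[2]
E
python3 - <<'E'
from h import *
np.set_printoptions(precision=3,suppress=True)
print(sensors.get_obs())
for n in('side','top'):
    save(n,n+'0.png',None,1.5); p=eyes.camera_params(n);print(n,p['camera_matrix'],p['cam_to_world'])
E
```

```text
pics
{'clock': 0.0, 'qpos': array([ 1.126,  0.314, -0.048,  1.21 ,  0.   ,  1.571]), 'dq': array([-0.002,  0.002, -0.001, -0.001,  0.   ,  0.   ]), 'tau': array([ -0.001, -53.958,  33.975,   0.019,   0.   ,   0.   ]), 'eef_pos': array([0.258, 0.541, 0.23 ]), 'ee_rot': array([[ 0.903, -0.001,  0.43 ],
       [-0.43 , -0.002,  0.903],
       [-0.   , -1.   , -0.002]]), 'force': array([ 0.894, -0.582,  0.561]), 'wrist_torque': array([-0.017, -0.005,  0.007]), 'finger_gap': 0.08543200876985879}
side [[478.066   0.    248.203]
 [  0.    478.066 195.269]
 [  0.      0.      1.   ]] [[ 0.779 -0.43   0.456 -0.096]
 [-0.627 -0.556  0.546 -0.922]
 [ 0.018 -0.711 -0.703  1.084]
 [ 0.     0.     0.     1.   ]]
top [[473.158   0.    257.47 ]
 [  0.    473.158 183.505]
 [  0.      0.      1.   ]] [[ 0.02  -0.991  0.135  0.334]
 [-1.    -0.021 -0.008 -0.135]
 [ 0.011 -0.135 -0.991  1.723]
 [ 0.     0.     0.     1.   ]]
```

View pics/top0.png

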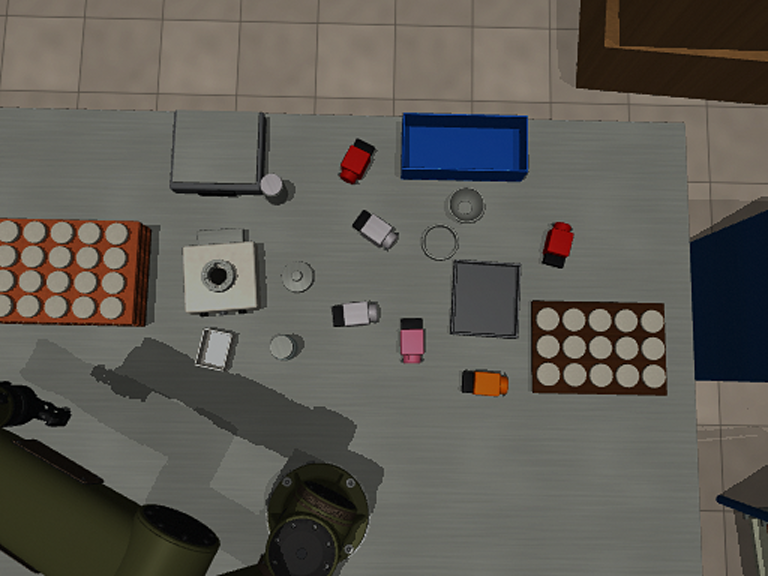

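View pics/side0.png

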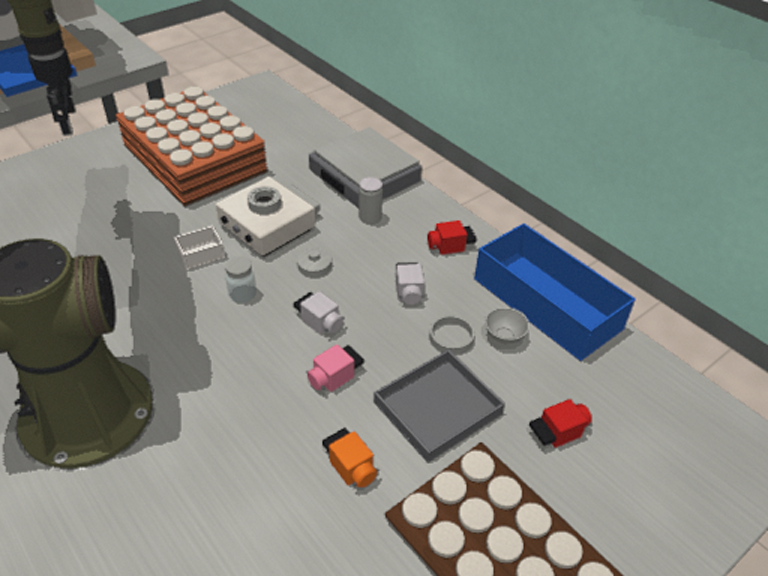

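The top picture shows two metal cartridges at (375,229) and (355,314), in pixels of the 1.5x view. The look-alikes are red at (357,161) and (559,244), pink at (412,340) and orange at (485,383), so by the description I choose the two metal ones. The doser is at (220,276) with its knobs towards the robot, and the crate is at (485,299). Next is one close crop to check the choice.

```bash
python3 - <<'E'
from h import *
np.set_printoptions(precision=3,suppress=True)
t=cv2.imread('raw_top0.png');s=cv2.imread('raw_side0.png')
a=cv2.resize(t[130:260,110:360],None,fx=3,fy=3,interpolation=cv2.INTER_CUBIC)
cv2.imwrite('pics/c1.png',a[:,:750])
b=cv2.resize(s[110:310,130:370],None,fx=3,fy=3,interpolation=cv2.INTER_CUBIC);cv2.imwrite('pics/c2.png',b)
for nm,(u,v) in dict(doser=(147,184),cartA=(247,151),cartB=(234,209),crate=(323,199),puck=(198,184),mould=(293,161),bowl=(311,137),jar=(189,231),tub=(143,232),shaker=(184,125)).items():
    print(nm,onz('top',u,v,.05))
E
```

```text
doser [0.553 0.244 0.05 ]
cartA [ 0.68  -0.109  0.05 ]
cartB [ 0.47  -0.067  0.05 ]
crate [ 0.512 -0.383  0.05 ]
puck [0.557 0.063 0.05 ]
mould [ 0.647 -0.275  0.05 ]
bowl [ 0.737 -0.339  0.05 ]
jar [0.389 0.089 0.05 ]
tub [0.383 0.25  0.05 ]
shaker [0.771 0.122 0.05 ]
```

View pics/c1.png

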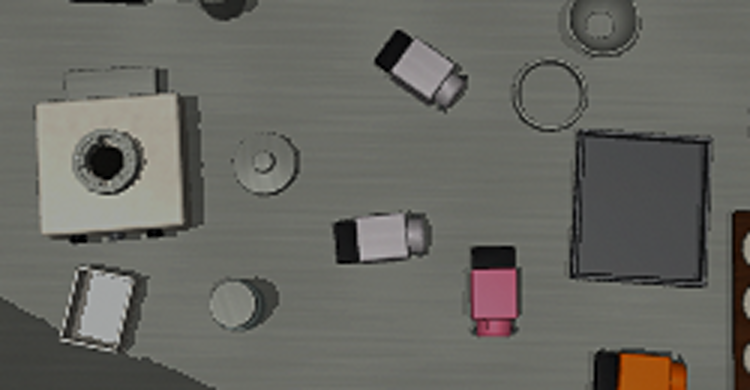

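View pics/c2.png

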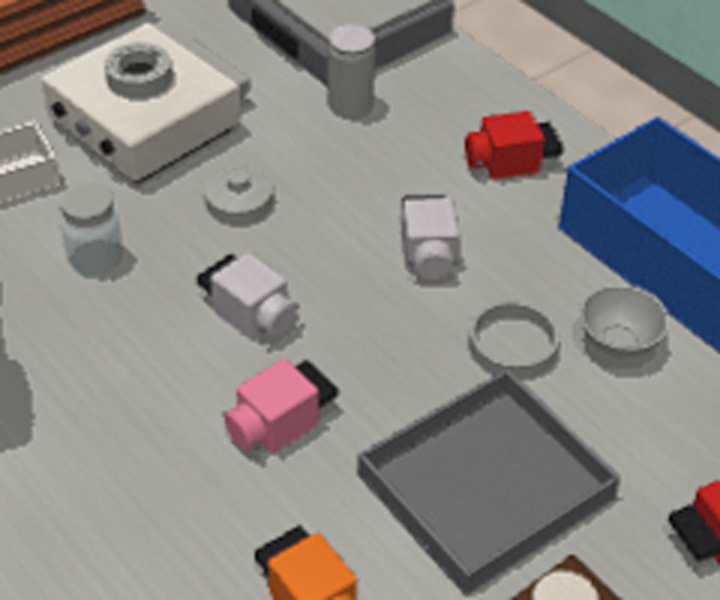

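The crops confirm two metal (lavender-grey) cartridges. In the 3x top crop, A is at about (425,70) and B at about (380,237), each with a black bar on its left (+y) end. The doser collar is at (107,162), and the bulge points to +x. Now I'll measure them.

```bash
cat > m.py <<'E'
from h import *
np.set_printoptions(precision=3,suppress=True)
def blob(im,mask,near,r):
    m=mask.astype(np.uint8)
    roi=np.zeros_like(m);cv2.circle(roi,near,r,1,-1);m=m*roi
    n,l,st,c=cv2.connectedComponentsWithStats(m)
    k=1+np.argmax(st[1:,4]);cn,_=cv2.findContours((l==k).astype(np.uint8),cv2.RETR_EXTERNAL,cv2.CHAIN_APPROX_NONE)
    return c[k],st[k,4],cv2.boxPoints(cv2.minAreaRect(max(cn,key=len)))
E
python3 - <<'E'
from m import *
t=cv2.imread('raw_top0.png');g=t.max(2).astype(int)
print('samples body',t[153,250],'bench',t[180,230],'neck',t[160,260],'doser',t[200,130],'bar',t[147,241])
for nm,near in (('A',(250,152)),('B',(236,209))):
    c,a,b=blob(t,(g>165),near,18);P=onz('top',*c,.054);bb=np.array([onz('top',*q,.054) for q in b])
    c2,a2,b2=blob(t,(g<45),near,25);Q=onz('top',*c2,.034)
    print(nm,'body',c,a,P,'bar',c2,a2,Q,'ax deg',np.degrees(np.arctan2(*(Q-P)[1::-1])))
    print(' rect',bb[:,:2].round(3).tolist())
c,a,b=blob(t,g>150,(147,182),36);bb=np.array([onz('top',*q,.07) for q in b])
print('doser',c,a,onz('top',*c,.07),bb[:,:2].tolist(),bb[:,:2].mean(0))
m=(t.max(2).astype(int)-t.min(2)<25)
c,a,b=blob(t,(g<30),(145,184),12);print('throat',c,a,onz('top',*c,.094))
E
```

```text
samples body [147 143 149] bench [102 109 108] neck [148 148 151] doser [157 165 163] bar [17 16 16]
A body [241. 153.] 1 [ 0.672 -0.087  0.054] bar [240.587 146.674] 92 [ 0.699 -0.085  0.034] ax deg 5.501743560430254
 rect [[0.672, -0.087], [0.672, -0.087], [0.672, -0.087], [0.672, -0.087]]
B body [233.    214.417] 12 [ 0.451 -0.064  0.054] bar [225.056 210.421] 107 [ 0.466 -0.035  0.034] ax deg 62.97218637184975
 rect [[0.449, -0.051], [0.459, -0.054], [0.452, -0.082], [0.442, -0.08]]
doser [145.664 184.749] 1556 [0.548 0.244 0.07 ] [[0.6172210884335672, 0.3364525516133083], [0.6328605576426998, 0.17109888673213786], [0.4804248188328232, 0.15347215024077077], [0.4652865792551679, 0.3168429981982724]] [0.549 0.244]
throat [145.01 183.5 ] 96 [0.549 0.241 0.094]
```

```bash
python3 - <<'E'
from m import *
t=cv2.imread('raw_top0.png');g=t.max(2).astype(int)
s=cv2.imread('raw_side0.png');gs=s.max(2).astype(int)
for nm,near in (('A',(250,152)),('B',(236,209))):
    c,a,b=blob(t,(g>128),near,24);
    c2,a2,b2=blob(t,(g<45),near,25)
    B=np.array([onz('top',*q,.054) for q in b]);D=np.array([onz('top',*q,.034) for q in b2])
    print(nm,'px',c,a,b.round(1).tolist(),'bar',c2,a2,b2.round(1).tolist());print(B[:,:2].tolist());print('bar',D[:,:2].tolist(),D.mean(0))
c,a,b=blob(t,(g<95),(323,199),32);B=np.array([onz('top',*q,.005) for q in b]);print('crate',a,B[:,:2].tolist(),B.mean(0))
E
```

```text
A px [251.074 152.755] 229 [[240.10000610351562, 153.3000030517578], [247.89999389648438, 142.1999969482422], [264.79998779296875, 154.10000610351562], [257.1000061035156, 165.1999969482422]] bar [240.587 146.674] 92 [[234.10000610351562, 150.39999389648438], [241.60000610351562, 139.10000610351562], [248.5, 143.6999969482422], [241.0, 155.0]]
[[0.6706360965416982, -0.0841157491701884], [0.711850122893001, -0.11102753317231423], [0.6696023547448196, -0.1729605375363195], [0.6286574083678036, -0.14592081271107588]]
bar [[0.6848859802528675, -0.06133033567393706], [0.7275128985040094, -0.08770953366343136], [0.7108804424878503, -0.1133393891229368], [0.6683614531827364, -0.08690257831174324]] [ 0.698 -0.087  0.034]
B px [236.738 208.548] 221 [[228.10000610351562, 202.39999389648438], [243.89999389648438, 200.8000030517578], [245.3000030517578, 214.6999969482422], [229.5, 216.1999969482422]] bar [225.056 210.421] 107 [[220.60000610351562, 203.39999389648438], [227.89999389648438, 202.6999969482422], [229.3000030517578, 217.0], [222.10000610351562, 217.6999969482422]]
[[0.4928213256774269, -0.046132058516990815], [0.49956607751775894, -0.10168363655249235], [0.45057347887680016, -0.10772448698814724], [0.4438948756689406, -0.052386158346174036]]
bar [[0.4903976953395147, -0.018366963852937138], [0.4935270109947192, -0.044143860546853306], [0.442615280497335, -0.05065611011891942], [0.43951750939520007, -0.024980846201953205]] [ 0.467 -0.035  0.034]
crate 2321 [[0.4258503523513602, -0.299557584719924], [0.6142649552570757, -0.30664298006318236], [0.6100054150600651, -0.47955476691363264], [0.4215660120564142, -0.46992588267505]] [ 0.518 -0.389  0.005]
```

B's axis yaw is 97°, mid (0.472,-0.077). A's is 56.5°, mid (0.674,-0.123). The doser is at (0.549,0.243) with yaw about 6°. The measured sizes agree with those given, so I'll go above B's bar first.

```bash
cat > go.py <<'E'
from h import *
import sys
np.set_printoptions(precision=3,suppress=True)
def go(x,y,z,yaw):
    o=sensors.get_obs();R=o['ee_rot'];d=R.T@(np.array([x,y,z])-o['eef_pos'])*1000
    cy=np.degrees(np.arctan2(R[1,2],R[0,2]));t=(cy-yaw+180)%360-180
    print('t',round(o['clock'],2),'pos',o['eef_pos'],'yaw',round(cy,1),'shift mm',d.round(1),'turn',round(t,1),'q',o['qpos'],'F',o['force'],'gap',round(o['finger_gap'],4))
if __name__=='__main__': go(*map(float,sys.argv[1:5]))
E
python3 go.py .466 -.026 .15 7
```

```text
t 0.1 pos [0.258 0.541 0.231] yaw 64.5 shift mm [ 431.8   81.2 -422.3] turn 57.5 q [ 1.126  0.314 -0.048  1.21  -0.     1.571] F [-0.081  0.278 -0.539] gap 0.0854
```

Request:
carry_out(
  deltas=[
    [[24,4.5,-23.5,0,85],[24,4.5,-23.5,0,85],[24,4.5,-23.5,0,85],[24,4.5,-23.5,0,85],[24,4.5,-23.5,0,85],[24,4.5,-23.5,0,85],[24,4.5,-23.5,0,85],[24,4.5,-23.5,0,85],[24,4.5,-23.5,0,85],[24,4.5,-23.5,0,85],[24,4.5,-23.5,0,85],[24,4.5,-23.5,0,85],[24,4.5,-23.5,0,85],[24,4.5,-23.5,0,85],[24,4.5,-23.5,0,85],[24,4.5,-23.5,0,85],[24,4.5,-23.5,0,85],[24,4.5,-23.5,0,85]],
  ],
)

```text
clock: 1.6
eef_pos: [0.4661, -0.0278, 0.1499]
ee_rot: [[0.903, -0.0, 0.43], [-0.43, 0.0, 0.903], [-0.0, -1.0, -0.0]]
force: [0.4, 0.4, 0.2]
finger_gap: 0.0848
```

Request:
carry_out(
  deltas=[
    [[0,0,0,7,85],[0,0,0,7,85],[0,0,0,7,85],[0,0,0,7,85],[0,0,0,7,85],[0,0,0,7,85],[0,0,0,7,85],[0,0,0,7,85],[0,0,0,1.5,85],[0,0,0,0,85]],
  ],
)

```text
clock: 2.43
eef_pos: [0.4658, -0.0261, 0.15]
ee_rot: [[0.122, -0.001, 0.993], [-0.993, 0.0, 0.122], [-0.0, -1.0, -0.001]]
force: [-0.2, -0.0, -0.3]
finger_gap: 0.085
```

```bash
python3 go.py .466 -.026 .010 7; python3 -c "
from h import *
save('side','s1.png',(170,150,350,280),4)"
```

```text
t 2.43 pos [ 0.466 -0.026  0.15 ] yaw 7.0 shift mm [ -0.  140.    0.3] turn -0.0 q [-0.056  0.117 -0.487  0.968  0.     1.393] F [-0.159 -0.038 -0.257] gap 0.085
```

View pics/s1.png

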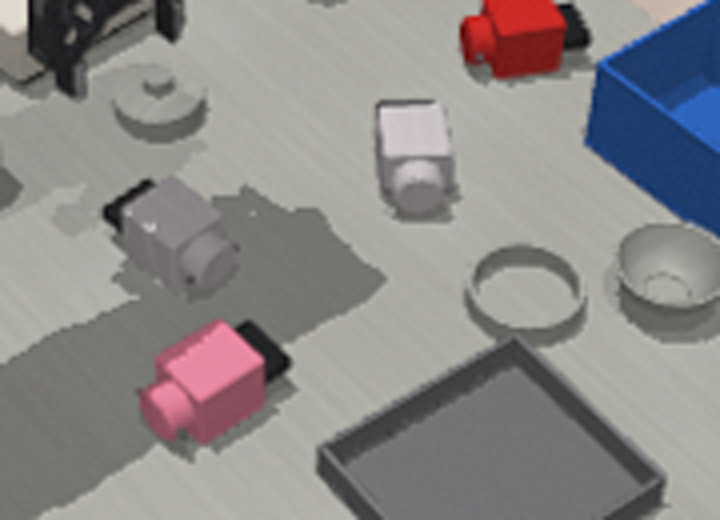

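The side crop shows the gripper hanging over B (B's body at crop pixel (170,225)) and nothing disturbed. Descending and gripping the bar's ends.

Request:
carry_out(
  deltas=[
    [[0,30,0,0,85],[0,30,0,0,85],[0,30,0,0,85],[0,25,0,0,85],[0,15,0,0,85],[0,10,0,0,85],[0,0,0,0,85],[0,0,0,0,30],[0,0,0,0,30],[0,0,0,0,30],[0,0,0,0,30],[0,0,0,0,30],[0,0,0,0,30],[0,0,0,0,30]],
  ],
)

```text
clock: 3.65
eef_pos: [0.4672, -0.0261, 0.0119]
ee_rot: [[0.122, 0.002, 0.993], [-0.993, 0.0, 0.122], [0.0, -1.0, 0.002]]
force: [-1.9, 1.2, 7.0]
finger_gap: 0.0487
```

Request:
carry_out(
  deltas=[
    [[0,-10,0,0,30],[0,-10,0,0,30],[0,-10,0,0,30],[0,-10,0,0,30],[0,-10,0,0,30],[0,-10,0,0,30],[0,-10,0,0,30],[0,-10,0,0,30],[0,-10,0,0,30],[0,-10,0,0,30],[0,0,0,0,30],[0,0,0,0,30],[0,0,0,0,30]],
  ],
)

```text
clock: 4.73
eef_pos: [0.4659, -0.0261, 0.11]
ee_rot: [[0.122, -0.0, 0.993], [-0.993, 0.0, 0.122], [-0.0, -1.0, -0.0]]
force: [-0.1, -0.4, -1.0]
finger_gap: 0.0484
```

```bash
python3 -c "
from h import *
save('side','s2.png',(170,130,350,260),4)
print(sensors.get_obs())"
```

```text
{'clock': 4.7833, 'qpos': array([-5.59441698e-02,  1.54796361e-01, -5.43500639e-01,  8.73535668e-01,
        1.39294084e-06,  1.39240465e+00]), 'dq': array([-1.13244873e-03,  4.62425672e-03, -4.16061239e-03, -1.08844055e-04,
       -2.32125320e-05,  1.02147409e-03]), 'tau': array([ 1.10795510e-03, -4.12494600e+01,  3.10484254e+01, -3.27941438e-02,
       -1.07255985e-01, -6.53181633e-04]), 'eef_pos': array([ 0.46560454, -0.02607461,  0.10974365]), 'ee_rot': array([[ 1.22141660e-01, -1.03464106e-03,  9.92512138e-01],
       [-9.92512660e-01,  5.93377199e-05,  1.22141786e-01],
       [-1.85266315e-04, -9.99999463e-01, -1.01964674e-03]]), 'force': array([-0.80974009,  0.93766914, -1.16215747]), 'wrist_torque': array([0.09293123, 0.03188915, 0.0266834 ]), 'finger_gap': 0.04897619454599307}
```

View pics/s2.png

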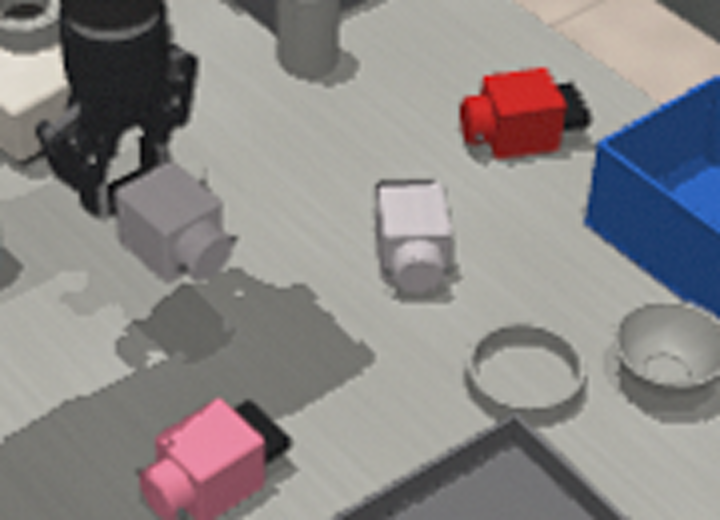

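Force is about -1 N and the wrist moment 0.093 N m, which is what 0.18 kg at 50 mm would give. So B is the empty one, and the bar grip holds it horizontal. The crop shows it lifted, at (170,225). I'll lay it back down where it was and do the full one (A) first, as ordered.

Request:
carry_out(
  deltas=[
    [[0,20,0,0,30],[0,20,0,0,30],[0,20,0,0,30],[0,17,0,0,30],[0,10,0,0,30],[0,5,0,0,30],[0,3,0,0,30],[0,3,0,0,30],[0,0,0,0,30],[0,0,0,0,60],[0,0,0,0,85],[0,0,0,0,85],[0,0,0,0,85],[0,-15,0,0,85],[0,-35,0,0,85],[0,-40,0,0,85],[0,-40,0,0,85],[0,-10,0,0,85]],
  ],
)

```text
clock: 6.28
eef_pos: [0.4696, -0.0263, 0.1585]
ee_rot: [[0.122, 0.009, 0.992], [-0.993, -0.001, 0.122], [0.002, -1.0, 0.009]]
force: [1.2, -1.0, 0.2]
finger_gap: 0.0847
```

```bash
python3 go.py .7025 -.080 .15 -33.5;
```

```text
t 6.28 pos [ 0.47  -0.026  0.158] yaw 7.0 shift mm [ 81.7  10.5 224.5] turn 40.5 q [-0.056  0.109 -0.475  0.978 -0.     1.392] F [ 1.169 -0.997  0.168] gap 0.0847
```

Request:
carry_out(
  deltas=[
    [[12,0,32.5,0,85],[12,0,32.5,0,85],[12,0,32.5,0,85],[12,0,32.5,0,85],[12,0,32.5,0,85],[12,0,32.5,0,85],[11,0,33,0,85],[0,0,0,7,85],[0,0,0,7,85],[0,0,0,7,85],[0,0,0,7,85],[0,0,0,7,85],[0,0,0,5.5,85],[0,0,0,0,85],[0,0,0,0,85]],
  ],
)

```text
clock: 7.53
eef_pos: [0.7025, -0.0806, 0.1521]
ee_rot: [[-0.549, -0.0, 0.836], [-0.836, 0.0, -0.549], [0.0, -1.0, -0.0]]
force: [-0.6, -0.8, 0.2]
finger_gap: 0.0853
```

```bash
python3 go.py .7025 -.080 .010 -33.5;
```

```text
t 7.53 pos [ 0.702 -0.081  0.152] yaw -33.3 shift mm [ -0.5 142.1  -0.3] turn 0.2 q [-0.114  0.553  0.131  1.149 -0.     2.038] F [-0.583 -0.771  0.192] gap 0.0853
```

Request:
carry_out(
  deltas=[
    [[0,30,0,0,85],[0,30,0,0,85],[0,30,0,0,85],[0,27,0,0,85],[0,15,0,0,85],[0,10,0,0,85],[0,0,0,0,85],[0,0,0,0,30],[0,0,0,0,30],[0,0,0,0,30],[0,0,0,0,30],[0,0,0,0,30],[0,0,0,0,30]],
  ],
)

```text
clock: 8.62
eef_pos: [0.704, -0.0806, 0.0127]
ee_rot: [[-0.551, 0.003, 0.834], [-0.834, 0.0, -0.551], [-0.002, -1.0, 0.003]]
force: [-1.4, -0.2, 5.8]
finger_gap: 0.0484
```

Request:
carry_out(
  deltas=[
    [[0,-10,0,0,30],[0,-10,0,0,30],[0,-10,0,0,30],[0,-15,0,0,30],[0,-15,0,0,30],[0,-15,0,0,30],[0,-15,0,0,30],[0,-15,0,0,30],[0,-15,0,0,30],[0,0,0,0,30],[0,0,0,0,30],[0,0,0,0,30]],
  ],
)

```text
clock: 9.62
eef_pos: [0.7021, -0.0806, 0.1297]
ee_rot: [[-0.552, -0.001, 0.834], [-0.834, 0.0, -0.552], [0.0, -1.0, -0.001]]
force: [0.0, 0.7, -6.2]
finger_gap: 0.0484
```

```bash
python3 -c "
from h import *
save('side','s3.png',(150,90,350,230),3.5)
print(sensors.get_obs()['wrist_torque'])"
```

```text
[ 0.22110453 -0.14419263  0.05856743]
```

View pics/s3.png

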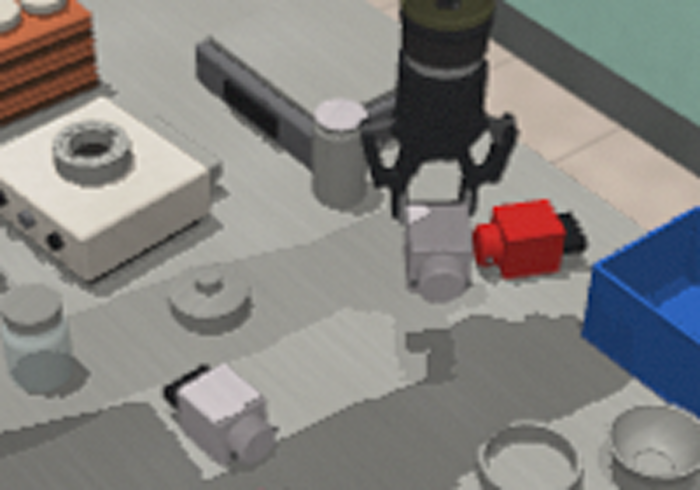

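Wrist moment 0.26 N m and about 6 N confirm that A is full. In the crop it hangs horizontally from the bar at (437,245), held by grip friction. I'll lower it until the foot would just clear the bench, then ease the grip in steps so that it swings foot-down.

Request:
carry_out(
  deltas=[
    [[0,15,0,0,30],[0,15,0,0,30],[0,10,0,0,30],[0,0,0,0,46],[0,0,0,0,47],[0,0,0,0,47.5],[0,0,0,0,47.5]],
  ],
)

```text
clock: 10.25
eef_pos: [0.7033, -0.0807, 0.0913]
ee_rot: [[-0.552, 0.002, 0.834], [-0.834, -0.0, -0.552], [-0.001, -1.0, 0.001]]
force: [0.1, 0.1, -4.9]
finger_gap: 0.0482
```

```bash
cat > st.py <<'E'
from h import *
o=sensors.get_obs();R=o['ee_rot'];print(round(o['clock'],2),o['eef_pos'].round(4),'F',o['force'].round(1),'torque tool',(R.T@o['wrist_torque']).round(3),'gap',o['finger_gap'].round(4))
E
python3 st.py
```

```text
Traceback (most recent call last):
  File "st.py", line 2, in <module>
    o=sensors.get_obs();R=o['ee_rot'];print(round(o['clock'],2),o['eef_pos'].round(4),'F',o['force'].round(1),'torque tool',(R.T@o['wrist_torque']).round(3),'gap',o['finger_gap'].round(4))
                                                                                                                                                                   ^^^^^^^^^^^^^^^^^^^^^
AttributeError: 'float' object has no attribute 'round'
```

Request:
carry_out(
  deltas=[
    [[0,0,0,0,48],[0,0,0,0,48.3]],
  ],
)

```text
clock: 10.42
eef_pos: [0.7031, -0.0807, 0.0912]
ee_rot: [[-0.552, 0.001, 0.834], [-0.834, -0.0, -0.552], [-0.001, -1.0, 0.001]]
force: [-0.2, -0.0, -4.9]
finger_gap: 0.0488
```

```bash
sed -i "s/o\['finger_gap'\].round(4)/round(o['finger_gap'],4)/" st.py; python3 st.py
```

```text
10.42 [ 0.7031 -0.0807  0.0912] F [-0.2 -0.  -4.9] torque tool [ 0.042 -0.038  0.323] gap 0.0488
```

Request:
carry_out(
  deltas=[
    [[0,0,0,0,48.7],[0,0,0,0,49]],
  ],
)

```text
clock: 10.58
eef_pos: [0.7027, -0.0807, 0.0907]
ee_rot: [[-0.552, 0.0, 0.834], [-0.834, -0.0, -0.552], [-0.0, -1.0, 0.0]]
force: [1.0, -0.6, -5.4]
finger_gap: 0.0489
```

```bash
python3 st.py
```

```text
10.58 [ 0.7027 -0.0807  0.0907] F [ 1.  -0.6 -5.4] torque tool [ 0.237 -0.08   0.167] gap 0.0489
```

Request:
carry_out(
  deltas=[
    [[0,0,0,0,49.4],[0,0,0,0,49.4]],
  ],
)

```text
clock: 10.75
eef_pos: [0.7025, -0.081, 0.0905]
ee_rot: [[-0.552, -0.0, 0.834], [-0.834, -0.001, -0.552], [0.001, -1.0, 0.0]]
force: [-0.5, -1.2, -5.0]
finger_gap: 0.0492
```

```bash
python3 st.py
```

```text
10.75 [ 0.7025 -0.081   0.0905] F [-0.5 -1.2 -5. ] torque tool [-0.012  0.023 -0.053] gap 0.0492
```

The moment has gone from 0.32 to 0.17 to about 0 N m with the weight still carried, so it has swung down. I'll grip firmly again and look.

Request:
carry_out(
  deltas=[
    [[0,0,0,0,48.8],[0,0,0,0,48.5],[0,0,0,0,48.5],[0,0,0,0,48]],
  ],
)

```text
clock: 11.08
eef_pos: [0.7025, -0.0807, 0.0903]
ee_rot: [[-0.552, -0.0, 0.834], [-0.834, -0.0, -0.552], [0.0, -1.0, 0.0]]
force: [0.4, -0.4, -5.4]
finger_gap: 0.0487
```

```bash
python3 st.py; python3 -c "
from h import *
save('side','s4.png',(190,90,350,210),4.5)"
```

```text
11.08 [ 0.7025 -0.0807  0.0903] F [ 0.4 -0.4 -5.4] torque tool [-0.034  0.048  0.057] gap 0.0487
```

View pics/s4.png

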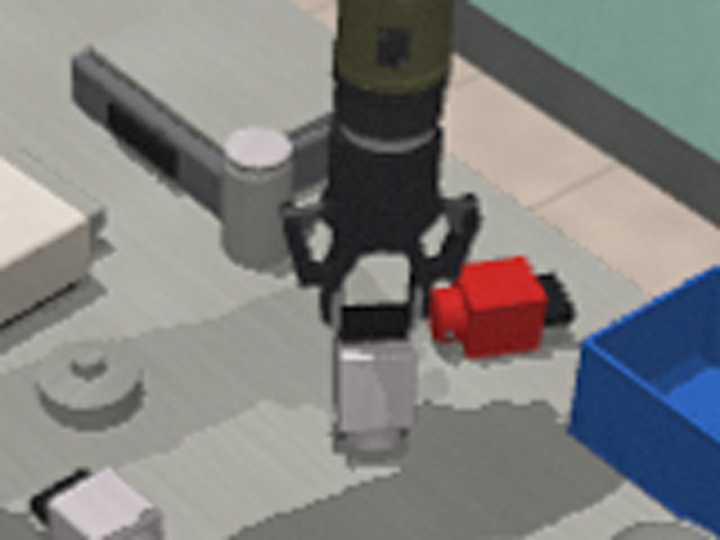

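It now hangs foot-down (bar at crop (375,322), foot at (370,450)). I'll turn it so the bar matches the doser's yaw, then lower it, feeling for the bench.

Request:
carry_out(
  deltas=[
    [[0,0,0,-4,47],[0,0,0,-6,47],[0,0,0,-7,47],[0,0,0,-7,47],[0,0,0,-7,47],[0,0,0,-5,47],[0,0,0,-3.5,47],[0,0,0,0,47],[0,1.5,0,0,47],[0,1.5,0,0,47],[0,0,0,0,47],[0,0,0,0,47]],
  ],
)

```text
clock: 12.13
eef_pos: [0.7028, -0.0806, 0.089]
ee_rot: [[0.103, 0.001, 0.995], [-0.995, -0.0, 0.103], [0.0, -1.0, 0.001]]
force: [-2.8, 1.7, 4.9]
finger_gap: 0.0481
```

Request:
carry_out(
  deltas=[
    [[0,1,0,0,47],[0,1,0,0,47],[0,0,0,0,47]],
  ],
)

```text
clock: 12.38
eef_pos: [0.703, -0.0804, 0.0888]
ee_rot: [[0.103, 0.002, 0.995], [-0.995, 0.0, 0.103], [0.0, -1.0, 0.002]]
force: [-6.4, 2.0, 15.4]
finger_gap: 0.0482
```

Request:
carry_out(
  deltas=[
    [[0,1,0,0,47],[0,1,0,0,47],[0,0,0,0,47]],
  ],
)

```text
clock: 12.63
eef_pos: [0.7031, -0.0803, 0.0886]
ee_rot: [[0.103, 0.003, 0.995], [-0.995, 0.0, 0.103], [0.0, -1.0, 0.003]]
force: [-10.2, 1.9, 24.8]
finger_gap: 0.0484
```

It stands on the bench (24 N upward). I'll relieve the pressure, open, rise, turn 90° to grip across the bar, and take a look.

Request:
carry_out(
  deltas=[
    [[0,-2.5,0,0,47],[0,-2.5,0,0,47],[0,0,0,0,48],[0,0,0,0,49],[0,0,0,0,50],[0,0,0,0,51],[0,0,0,0,52],[0,0,0,0,56],[0,0,0,0,65],[0,0,0,0,75],[0,0,0,0,80],[0,0,0,0,80],[0,-10,0,0,80],[0,-20,0,0,80],[0,-20,0,0,80],[0,-10,0,0,80]],
  ],
)

```text
clock: 13.97
eef_pos: [0.7038, -0.0808, 0.1517]
ee_rot: [[0.105, 0.003, 0.994], [-0.994, -0.0, 0.105], [0.001, -1.0, 0.003]]
force: [0.5, 0.1, 0.7]
finger_gap: 0.0797
```

Request:
carry_out(
  deltas=[
    [[0,0,0,-7,70],[0,0,0,-7,70],[0,0,0,-7,70],[0,0,0,-7,70],[0,0,0,-7,70],[0,0,0,-7,70],[0,0,0,-7,60],[0,0,0,-7,60],[0,0,0,-7,60],[0,0,0,-7,60],[0,0,0,-7,60],[0,0,0,-7,60],[0,0,0,-6,60],[0,0,0,0,60],[0,0,0,0,60]],
  ],
)

```text
clock: 15.22
eef_pos: [0.7026, -0.0806, 0.1486]
ee_rot: [[0.995, 0.0, -0.102], [0.102, -0.0, 0.995], [0.0, -1.0, -0.0]]
force: [-0.1, 0.6, 0.5]
finger_gap: 0.0598
```

```bash
python3 go.py .7025 -.0807 .084 96; python3 - <<'E'
from h import *
a=save('side','s5a.png');cv2.imwrite('pics/s5.png',cv2.resize(cv2.imread('raw_s5a.png')[80:210,200:340],None,fx=5,fy=5,interpolation=cv2.INTER_CUBIC))
print(proj('side',[.7025,-.0807,.106]),proj('side',[.7025,-.0807,.0]))
E
```

```text
t 15.22 pos [ 0.703 -0.081  0.149] yaw 95.8 shift mm [-0.1 64.6 -0.1] turn -0.2 q [-0.114  0.555  0.126  1.141  0.    -0.216] F [-0.148  0.594  0.467] gap 0.0598
[272.52054451 158.67642019] [270.80418018 183.13617268]
```

View pics/s5.png

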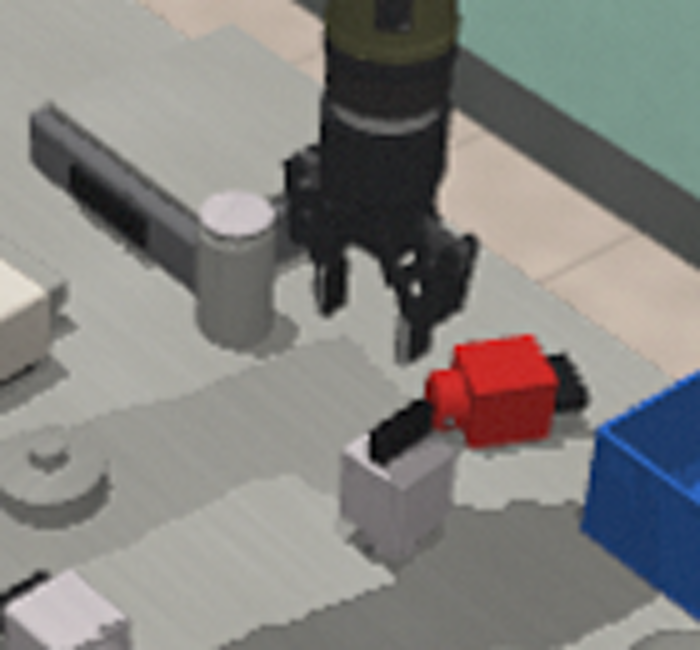

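```bash
python3 - <<'E'
from m import *
s=cv2.imread('raw_s5a.png');g=s.max(2).astype(int)
c,a,b=blob(s,g<45,(281,166),14);print(c,a,b.tolist(),onz('side',*c,.096))
c,a,b=blob(s,(g>130)&(g-s.min(2)<25),(280,178),20);print(c,a,b.tolist(), onz('side',*c,.05))
save('top','t5.png')
t=cv2.imread('raw_t5.png');cv2.imwrite('pics/t5c.png',cv2.resize(t[100:240,200:300],None,fx=5,fy=5,interpolation=cv2.INTER_CUBIC)[:600])
E
```

```text
[279.614 165.864] 88 [[271.6922607421875, 167.53843688964844], [284.38458251953125, 159.07688903808594], [287.76922607421875, 164.15382385253906], [275.076904296875, 172.61537170410156]] [ 0.706 -0.112  0.096]
[270.709 175.864] 398 [[253.8927764892578, 188.15283203125], [269.3606262207031, 152.99868774414062], [292.450439453125, 163.158203125], [276.9825744628906, 198.31234741210938]] [ 0.688 -0.093  0.05 ]
```

```bash
python3 - <<'E'
from m import *
a=onz('side',273.4,170.1,.095);b=onz('side',286.1,161.6,.095);print(a,b,np.linalg.norm(a-b),np.degrees(np.arctan2(*(b-a)[1::-1])))
t=cv2.imread('raw_t5.png');g=t.max(2).astype(int)
c,ar,bx=blob(t,g<40,(250,147),20);print(c,ar,bx.tolist(),onz('top',*c,.106))
E
```

```text
[ 0.678 -0.114  0.095] [ 0.736 -0.108  0.095] 0.058951563751579054 5.8495872972237155
[248.557 141.299] 221 [[242.94900512695312, 165.94317626953125], [245.06845092773438, 126.73342895507812], [259.2432556152344, 127.4996337890625], [257.1238098144531, 166.70938110351562]] [ 0.703 -0.114  0.106]
```

View pics/t5c.png

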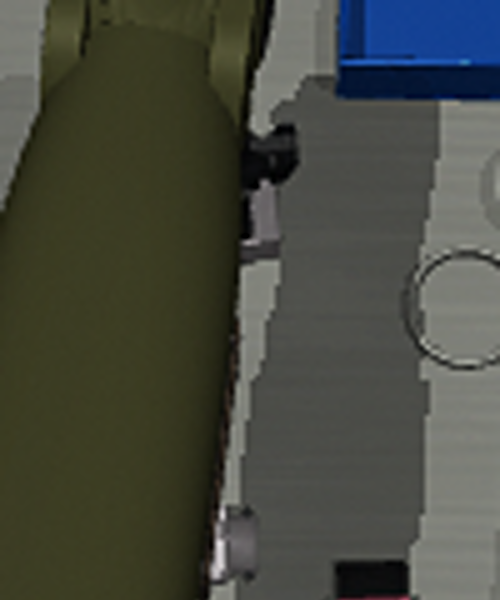

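The standing cartridge is really at about (0.706,-0.113), so it had hung tilted and rocked upright on release. Bar yaw is 5.8°, as intended. The arm hides most of it in the top view. I'll move over it, shift back 30 mm along world -y, and check x numerically.

```bash
python3 - <<'E'
from m import *
t=cv2.imread('raw_t5.png');s=cv2.imread('raw_s5a.png')
for u in (250,252,254): print(u,[(v,int(t[v,u].max())) for v in range(134,156)])
# side: body top-face corners via gray printing
print(s[155:200:1,262:300].max(2)[::2,::2])
print([onz('top',250,v,.106).round(4).tolist() for v in(146,148)],[onz('top',253,v,.08).round(4).tolist() for v in(147,149,151)])
E
python3 go.py .706 -.113 .150 96
```

```text
250 [(134, 14), (135, 10), (136, 7), (137, 4), (138, 63), (139, 83), (140, 84), (141, 112), (142, 77), (143, 78), (144, 47), (145, 48), (146, 48), (147, 79), (148, 144), (149, 51), (150, 57), (151, 54), (152, 60), (153, 137), (154, 132), (155, 129)]
252 [(134, 8), (135, 25), (136, 112), (137, 109), (138, 105), (139, 105), (140, 103), (141, 103), (142, 103), (143, 104), (144, 104), (145, 106), (146, 105), (147, 107), (148, 69), (149, 58), (150, 57), (151, 51), (152, 138), (153, 134), (154, 131), (155, 131)]
254 [(134, 5), (135, 3), (136, 18), (137, 101), (138, 101), (139, 102), (140, 104), (141, 107), (142, 110), (143, 106), (144, 107), (145, 104), (146, 106), (147, 107), (148, 62), (149, 53), (150, 57), (151, 52), (152, 136), (153, 135), (154, 132), (155, 132)]
[[152 154 154 155 154 152 152 158 170 171 169 166 163 204 205 173 199 201
  201]
 [155 152 152 153 154 156 153 154 151 172 171 158 117 199 201 189 152 202
  196]
 [152 155 153 153 155 153 156 151 154 154 151 118 111 178 183 181 104 114
  115]
 [153 151 154 152 153 154 154 156 154 132  19  27  46 159 155 157 109 119
  121]
 [15
[... 1126 characters left out ...]
13]
 [172 172 173 173 175 166  99 101 108 105 105 118 118 116 118 116 117 116
  115]
 [173 172 172 174 175 174 179 166  95 107 119 121 117 118 116 117 118 117
  116]
 [171 175 174 173 174 173 175 177 165 118 118 117 121 118 118 119 118 118
  116]
 [174 172 172 174 175 174 171 113 117 119 118 116 118 119 118 119 116 115
  115]
 [172 175 172 163 156 115 118 122 119 118 116 118 118 117 119 119 116 117
  115]]
[[0.6867, -0.1195, 0.106], [0.6796, -0.1197, 0.106]] [[0.689, -0.13, 0.08], [0.6818, -0.1301, 0.08], [0.6746, -0.1303, 0.08]]
t 15.32 pos [ 0.703 -0.081  0.148] yaw 95.9 shift mm [  0.1  -1.5 -32.5] turn -0.1 q [-0.114  0.555  0.126  1.141  0.    -0.217] F [-0.005  1.324 -0.179] gap 0.0596
```

Request:
carry_out(
  deltas=[
    [[1,0,-10,0,60],[1,0,-12,0,60],[1.2,0,-10.5,0,60],[0,15,0,0,60],[0,20,0,0,60],[0,15,0,0,60],[0,10,0,0,60],[0,4,0,0,55],[0,0,0,0,45],[0,0,0,0,40],[0,0,0,0,35],[0,0,0,0,30],[0,0,0,0,25],[0,0,0,0,22],[0,0,0,0,19],[0,0,0,0,16],[0,0,0,0,10],[0,0,0,0,0],[0,0,0,0,0],[0,0,0,0,0]],
  ],
)

```text
clock: 16.98
eef_pos: [0.7094, -0.1123, 0.0846]
ee_rot: [[0.994, 0.001, -0.105], [0.105, 0.001, 0.994], [0.001, -1.0, 0.001]]
force: [0.7, 3.4, 3.9]
finger_gap: 0.0128
```

```bash
python3 st.py
```

```text
16.98 [ 0.7094 -0.1123  0.0846] F [0.7 3.4 3.9] torque tool [ 0.628  0.019 -0.136] gap 0.0128
```

The bar is gripped (gap 12.8 mm). I'll lift it, and measure the bar offset and the collar from pixels in both views.

Request:
carry_out(
  deltas=[
    [[0,-5,0,0,0],[0,-10,0,0,0],[0,-20,0,0,0],[0,-25,0,0,0],[0,-25,0,0,0],[0,-25,0,0,0],[0,-10,0,0,0],[0,0,0,0,0],[0,0,0,0,0],[0,0,0,0,0]],
  ],
)

```text
clock: 17.82
eef_pos: [0.708, -0.1126, 0.202]
ee_rot: [[0.994, -0.003, -0.105], [0.105, 0.0, 0.995], [-0.003, -1.0, 0.001]]
force: [0.2, 0.8, -6.3]
finger_gap: 0.0129
```

```bash
python3 st.py; python3 - <<'E'
from m import *
s=eyes.capture('side')[:,:,::-1].copy();cv2.imwrite('raw_s6.png',s)
t0=cv2.imread('raw_top0.png');s0=cv2.imread('raw_side0.png')
cv2.imwrite('pics/mix.png',np.hstack([cv2.resize(s[60:200,215:335],None,fx=4,fy=4,interpolation=cv2.INTER_CUBIC),cv2.resize(np.vstack([s0[112:156,150:205],t0[162:208,120:175],np.zeros((50,55,3),np.uint8)]),None,fx=4,fy=4,interpolation=cv2.INTER_CUBIC)]))
p=sensors.get_obs()['eef_pos'];print(proj('side',p),proj('side',p-[0,0,.004]),proj('side',p-[0,0,.0838]))
E
```

```text
17.82 [ 0.708  -0.1126  0.202 ] F [ 0.2  0.8 -6.3] torque tool [-0.007  0.004  0.007] gap 0.0129
[282.549 138.936] [282.458 139.997] [280.706 160.327]
```

View pics/mix.png

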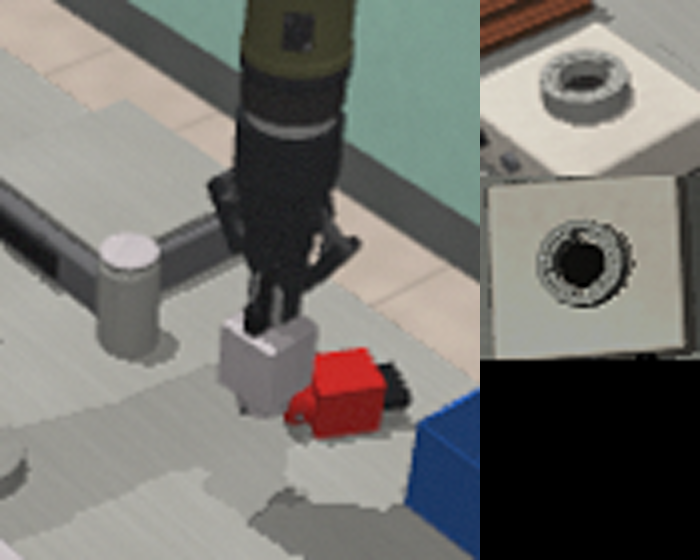

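The crop shows the cartridge hanging upright under the gripper. Its body-top corners are at about L (220,326), R (316,322) and front (270,358), which is centred within about 2 mm. The collar is visible in both insets. Now I'll compare projected extents numerically.

```bash
python3 - <<'E'
from m import *
p=np.array([.708,-.1126,.198]);ex=np.array([.9945,.105,0]);ey=np.array([-.105,.9945,0])
for i,j in((-1,-1),(-1,1),(1,1),(1,-1)): print(i,j,proj('side',p+.027*(i*ex+j*ey)))
s0=cv2.imread('raw_side0.png');t0=cv2.imread('raw_top0.png')
th=np.linspace(0,2*np.pi,200)
for n in('side','top'):
  for r in(.037,.0225):
    q=np.array([proj(n,[.549+r*np.cos(a),.242+r*np.sin(a),.094]) for a in th]);print(n,r,q.min(0),q.max(0))
print(s0[120:146,160:194].max(2));print(t0[170:198,130:161].max(2))
E
```

```text
-1 -1 [283.16  147.975]
-1 1 [269.786 139.706]
1 1 [281.929 132.145]
1 -1 [295.273 140.114]
side 0.037 [165.111 123.982] [187.039 137.183]
side 0.0225 [169.422 126.502] [182.756 134.528]
top 0.037 [134.151 172.886] [155.563 194.038]
top 0.0225 [138.349 177.01 ] [151.37  189.873]
[[ 46  50  55  62  68  85  99 102 114 111 111 117 135 167 196 222 220 218
  216 216 217 220 218 190 168 161 162 161 162 160 163 160 163 161]
 [ 60  67  74  85 103 113 111 109 109 116 134 167 197 223 219 217 216 216
  216 217 217 219 219 219 210 175 164 157 159 160 161 161 161 161]
 [ 86 100 102 112 110 109 108 117 138 165 197 224 222 219 217 216 216 218
  217 218 218 218 218 217 221 218 188 163 159 160 159 161 161 160]
 [114 111 110 108 107 117 141 175 211 223 221 220 219 217 216 213 213 215
  216 217 218 218 217 216 217 218 220 206 172 160 160 160 160 159]
 [111 107 107 116 141 177 215 229 223 219 216 216 210 196 185 178 174 183
  185 194 201 209 213 215 217 217 218 218 215 181 167 156 157 159]
 [111 122 142 175 214 229 222 220 215 203 181 166 153 155 157 149 147 146
  158 171 155 162 185 203 216 216 216 217
[... 5759 characters left out ...]
  127 131  75  25  30 176 169 164 164 165 162 163 163]
 [165 165 164 165 165 164 165 165 168 127  79  97 126 129 129 131 131 143
   73  23  25  97 173 169 165 163 166 164 165 165 163]
 [165 165 164 165 165 164 165 165 166 168 170 170 128  81  44  22  23  59
   56  95 176 172 167 167 164 165 164 165 165 165 166]
 [165 165 166 165 165 165 165 165 165 166 166 167 168 171 173 174 173 173
  172 170 168 166 165 165 165 165 165 165 164 165 164]
 [165 165 164 164 163 164 164 165 165 166 165 165 166 166 167 166 166 167
  167 166 165 164 165 164 164 164 165 165 164 165 162]
 [164 164 165 165 164 165 164 165 165 165 165 165 165 164 164 165 165 165
  164 165 165 165 165 165 163 163 165 165 165 165 166]]
```

Predicted and measured extents agree: collar at (0.549,0.242) ±1.5 mm, notch direction about 5–6°, and the cartridge about 2 mm short along the bar. Moving above the collar.

Request:
carry_out(
  deltas=[
    [[-3,0,10,0,0],[-6,0,20,0,0],[-10,0,30,0,0],[-10,0,31,0,0],[-10,0,31,0,0],[-10,0,31,0,0],[-10,0,31,0,0],[-10,0,31,0,0],[-10,0,31,0,0],[-10,0,31,0,0],[-10,0,31,0,0],[-10,0,31,0,0],[-10,0,20,0,0],[-7,0,10,0,0],[-2.5,0,0,0,0],[0,0,0,0,0],[0,0,0,0,0],[0,0,0,0,0]],
  ],
)

```text
clock: 19.37
eef_pos: [0.5431, 0.2399, 0.2041]
ee_rot: [[0.995, 0.0, -0.103], [0.103, -0.001, 0.995], [0.0, -1.0, -0.001]]
force: [0.3, -0.1, -4.4]
finger_gap: 0.0125
```

```bash
python3 go.py .551 .242 .185 95.6; python3 - <<'E'
from m import *
s=eyes.capture('side')[:,:,::-1].copy();cv2.imwrite('raw_s7.png',s);t=eyes.capture('top')[:,:,::-1].copy();cv2.imwrite('raw_t7.png',t)
g=s.max(2).astype(int)
c,a,b=blob(s,(g-s.min(2)<25)&(g>90),(176,112),8);print(c,a)
o=sensors.get_obs();p=o['eef_pos'];R=o['ee_rot'];b=p+[0,0,-.004]
for i,j in((-1,-1),(-1,1),(1,1),(1,-1)): print(i,j,proj('side',b+.027*(i*R[:,0]+j*R[:,2])),proj('side',b-[0,0,.06]+.027*(i*R[:,0]+j*R[:,2])))
print(s[88:136,158:196].max(2))
E
```

```text
t 19.37 pos [0.543 0.24  0.204] yaw 95.9 shift mm [ 8.1 19.1  1.3] turn 0.3 q [ 0.416  0.313 -0.11   1.148 -0.     0.313] F [ 0.318 -0.101 -4.421] gap 0.0125
[176.111 112.242] 190
-1 -1 [170.623 111.803] [172.387 127.117]
-1 1 [160.224 104.771] [162.234 120.014]
1 1 [173.409  98.392] [175.041 113.541]
1 -1 [183.852 105.188] [185.234 120.413]
[[217 221 196 ... 165 164 163]
 [218 218 205 ... 166 162 163]
 [211 212 217 ... 167 164 165]
 ...
 [202 202 202 ... 220 220 220]
 [201 201 202 ... 209 208 209]
 [205 203 203 ... 144 143 143]]
```

Request:
carry_out(
  deltas=[
    [[4,5,0.6,0,0],[4,5,0.6,0,0],[0,2,0,0,0],[0,0,0,0,0],[0,0,0,0,0]],
  ],
)

```text
clock: 19.88
eef_pos: [0.5503, 0.2427, 0.1917]
ee_rot: [[0.995, -0.001, -0.105], [0.105, -0.0, 0.995], [-0.001, -1.0, -0.0]]
force: [-0.0, -0.1, -5.1]
finger_gap: 0.0127
```

```bash
python3 go.py .551 .242 .180 95.6; python3 - <<'E'
from m import *
np.set_printoptions(linewidth=250,threshold=10**6)
s=eyes.capture('side')[:,:,::-1].copy();cv2.imwrite('raw_s7.png',s)
o=sensors.get_obs();p=o['eef_pos'];R=o['ee_rot'];b=p+[0,0,-.004]
for i,j in((-1,-1),(-1,1),(1,1),(1,-1)): print(i,j,proj('side',b+.027*(i*R[:,0]+j*R[:,2])),proj('side',b-[0,0,.06]+.027*(i*R[:,0]+j*R[:,2])))
print(s[102:138,158:192].max(2))
E
```

```text
t 19.88 pos [0.55  0.243 0.192] yaw 96.0 shift mm [ 0.6 11.7 -0.8] turn 0.4 q [ 0.415  0.335 -0.109  1.128  0.     0.311] F [-0.017 -0.115 -5.1  ] gap 0.0127
-1 -1 [172.43 113.77] [174.131 128.902]
-1 1 [162.069 106.774] [164.014 121.837]
1 1 [175.098 100.414] [176.673 115.386]
1 -1 [185.499 107.177] [186.827 122.221]
[[ 98 112 114 116 125 115  89  61  49  48  36  19  24  32  66  96  72  33  32  32  29  32 111 175 172 170 171 169 168 168 167 168 167 167]
 [118 127 115  92  57  52  51  55  49  36  31  28  24  28  64  97  73  29  34  31  29  33 106 175 169 170 167 169 166 168 167 167 165 167]
 [114  79  57  50  50  51  66  66  47  33  36  31  28  16  58 100  87  27  36  33  30  18 103 176 170 168 170 168 168 166 167 167 164 166]
 [ 52  48  55  63  63  72  96 106  59  24  29  23  18  23  56  98  84  28  34  32  35  47 108 165 166 169 169 167 170 168 168 165 166 165]
 [ 54  65  72  84  94 116 128 135  88  24  22  26  27  25  49  87  89  33  28  42  65  93 111 119 146 164 169 168 168 167 167 166 165 166]
 [ 70  93 117 117 118 146 163 174 123  19  24  24  28  22  44  83  91  66  61  88 111
[... 3524 characters left out ...]
218]
 [202 202 202 203 205 205 190 144 154 163 144 120  95  41  24  26  24  25  26  23  30  48  67  91 118 119 114  98  80 127 202 213 216 199]
 [202 203 202 202 202 205 192 139 136 159 159 150 108  86  85  50  46  44  45  55  70 100 120 116 110 114 108  87  81  97 123 119 125 143]
 [205 203 202 202 202 204 190 132  94 131 178 197 158 157 165 117 106  90  96 109 118 121 116 114 109  99  90  83  84 102 127 125 129 133]
 [203 204 201 201 204 205 195 138  88  96 120 144 149 164 167 169 159 117 119 118 114 112 109 101  90  91  91  85  86 105 132 136 149 150]
 [203 203 202 200 201 203 198 162  89  92  95  96  97 116 129 129 130 125 109 109 101  98  94  96  93  94  91  83  93 127 154 150 151 149]]
```

Aligned within about 1 mm by pixel columns. Lowering in steps and watching force.

Request:
carry_out(
  deltas=[
    [[0,5,0,0,0],[0,5,0,0,0],[0,2,0,0,0],[0,0,0,0,0]],
  ],
)

```text
clock: 20.27
eef_pos: [0.5498, 0.2427, 0.1794]
ee_rot: [[0.994, -0.001, -0.105], [0.105, -0.001, 0.994], [-0.001, -1.0, -0.0]]
force: [-0.4, -0.3, -5.7]
finger_gap: 0.0129
```

Request:
carry_out(
  deltas=[
    [[0,2,0,0,0],[0,2,0,0,0],[0,0,0,0,0],[0,0,0,0,0]],
  ],
)

```text
clock: 20.6
eef_pos: [0.5505, 0.2429, 0.1762]
ee_rot: [[0.994, -0.0, -0.105], [0.105, -0.0, 0.994], [-0.0, -1.0, -0.0]]
force: [0.6, -1.2, -5.4]
finger_gap: 0.0128
```

```bash
python3 st.py
```

```text
20.6 [0.5505 0.2429 0.1762] F [ 0.6 -1.2 -5.4] torque tool [0.02  0.01  0.012] gap 0.0128
```

Request:
carry_out(
  deltas=[
    [[0,1.5,0,0,0],[0,1.5,0,0,0],[0,0,0,0,0],[0,0,0,0,0]],
  ],
)

```text
clock: 20.93
eef_pos: [0.5504, 0.2428, 0.1732]
ee_rot: [[0.994, -0.0, -0.105], [0.105, -0.0, 0.994], [-0.0, -1.0, -0.0]]
force: [-0.3, 0.2, -6.2]
finger_gap: 0.0127
```

Request:
carry_out(
  deltas=[
    [[0,1.5,0,0,0],[0,1.5,0,0,0],[0,0,0,0,0],[0,0,0,0,0]],
  ],
)

```text
clock: 21.27
eef_pos: [0.5504, 0.2429, 0.1701]
ee_rot: [[0.995, -0.0, -0.105], [0.105, -0.0, 0.995], [-0.0, -1.0, -0.0]]
force: [-0.3, 0.3, -4.7]
finger_gap: 0.0128
```

```bash
python3 st.py
```

```text
21.27 [0.5504 0.2429 0.1701] F [-0.3  0.3 -4.7] torque tool [ 0.026 -0.011 -0.044] gap 0.0128
```

The foot is 8 mm into the throat, with the lugs in the notches and no force. Continuing to the seal.

Request:
carry_out(
  deltas=[
    [[0,2,0,0,0],[0,2,0,0,0],[0,1.5,0,0,0],[0,0,0,0,0],[0,0,0,0,0]],
  ],
)

```text
clock: 21.68
eef_pos: [0.5504, 0.2429, 0.1646]
ee_rot: [[0.994, -0.0, -0.105], [0.105, -0.0, 0.994], [-0.0, -1.0, -0.0]]
force: [0.0, -0.0, -4.4]
finger_gap: 0.0126
```

Request:
carry_out(
  deltas=[
    [[0,1,0,0,0],[0,1,0,0,0],[0,0,0,0,0],[0,0,0,0,0]],
  ],
)

```text
clock: 22.02
eef_pos: [0.5508, 0.2431, 0.1635]
ee_rot: [[0.994, 0.001, -0.105], [0.105, 0.001, 0.994], [0.001, -1.0, 0.0]]
force: [-1.7, -0.3, 0.4]
finger_gap: 0.0125
```

```bash
python3 st.py
```

```text
22.02 [0.5508 0.2431 0.1635] F [-1.7 -0.3  0.4] torque tool [-0.109  0.001  0.316] gap 0.0125
```

Seated: foot at 79 mm and the weight taken by the seal. Twisting clockwise, first through the free part.

Request:
carry_out(
  deltas=[
    [[0,0,0,4,0],[0,0,0,4,0],[0,0,0,4,0],[0,0,0,4,0],[0,0,0,4,0],[0,0,0,4,0],[0,0,0,0,0],[0,0,0,0,0]],
  ],
)

```text
clock: 22.68
eef_pos: [0.5506, 0.2428, 0.1633]
ee_rot: [[0.952, 0.0, 0.307], [-0.307, -0.0, 0.952], [0.0, -1.0, 0.0]]
force: [-1.6, -1.4, 1.7]
finger_gap: 0.0125
```

```bash
python3 go.py .55 .243 .1635 23; python3 st.py
```

```text
t 22.68 pos [0.551 0.243 0.163] yaw 72.1 shift mm [-0.6 -0.2 -0. ] turn 49.1 q [ 0.415  0.35  -0.154  1.067 -0.     0.728] F [-1.555 -1.445  1.721] gap 0.0125
22.68 [0.5506 0.2428 0.1633] F [-1.6 -1.4  1.7] torque tool [-0.467  0.024  0.378] gap 0.0125
```

Request:
carry_out(
  deltas=[
    [[0,0,0,4,0],[0,0.2,0,4,0],[0,0.4,0,4,0],[0,0.4,0,4,0],[0,0.4,0,4,0],[0,0.4,0,4,0],[0,0.4,0,4,0],[0,0.4,0,4,0],[0,0.4,0,4,0],[0,0,0,2,0],[0,0,0,0,0],[0,0,0,0,0]],
  ],
)

```text
clock: 23.68
eef_pos: [0.5493, 0.2425, 0.1602]
ee_rot: [[0.561, -0.002, 0.828], [-0.828, -0.001, 0.561], [-0.0, -1.0, -0.002]]
force: [-4.8, -2.6, 5.3]
finger_gap: 0.0126
```

```bash
python3 go.py .55 .243 .1605 23; python3 st.py
```

```text
t 23.68 pos [0.549 0.242 0.16 ] yaw 34.1 shift mm [-0.1 -0.3  0.8] turn 11.1 q [ 0.416  0.352 -0.159  1.062  0.     1.391] F [-4.843 -2.568  5.268] gap 0.0126
23.68 [0.5493 0.2425 0.1602] F [-4.8 -2.6  5.3] torque tool [-1.643  0.089  0.258] gap 0.0126
```

Request:
carry_out(
  deltas=[
    [[0,0,0,3,0],[0,0,0,3,0],[0,0,0,3,0],[0,0,0,2,0],[0,0,0,0,0],[0,0,0,0,0]],
  ],
)

```text
clock: 24.18
eef_pos: [0.5486, 0.2425, 0.1601]
ee_rot: [[0.393, -0.003, 0.919], [-0.919, -0.001, 0.393], [-0.001, -1.0, -0.003]]
force: [-7.0, -1.7, 7.3]
finger_gap: 0.013
```

```bash
python3 st.py
```

```text
24.18 [0.5486 0.2425 0.1601] F [-7.  -1.7  7.3] torque tool [-2.085 -0.163  0.216] gap 0.013
```

Request:
carry_out(
  deltas=[
    [[0,0,0,1.5,0],[0,0,0,1.5,0],[0,0,0,1.5,0],[0,0,0,0,0],[0,0,0,0,0]],
  ],
)

```text
clock: 24.6
eef_pos: [0.5478, 0.2425, 0.1601]
ee_rot: [[0.321, -0.005, 0.947], [-0.947, -0.001, 0.321], [-0.001, -1.0, -0.004]]
force: [-9.2, -3.1, 9.6]
finger_gap: 0.0131
```

```bash
python3 st.py;python3 go.py .55 .243 .1605 23
```

```text
24.6 [0.5478 0.2425 0.1601] F [-9.2 -3.1  9.6] torque tool [-2.78  -0.537  0.217] gap 0.0131
t 24.6 pos [0.548 0.242 0.16 ] yaw 18.7 shift mm [ 0.2 -0.4  2.2] turn -4.3 q [ 0.416  0.351 -0.159  1.064  0.001  1.66 ] F [-9.17  -3.087  9.65 ] gap 0.0131
```

The moment about the axis has risen from 0.09 to 0.54 N m, so the stop is reached. One more firm nudge to confirm.

Request:
carry_out(
  deltas=[
    [[0,0,0,1.5,0],[0,0,0,1.5,0],[0,0,0,0,0],[0,0,0,0,0]],
  ],
)

```text
clock: 24.93
eef_pos: [0.5478, 0.2428, 0.1601]
ee_rot: [[0.273, -0.005, 0.962], [-0.962, -0.0, 0.273], [-0.001, -1.0, -0.004]]
force: [-9.1, -3.1, 9.2]
finger_gap: 0.0128
```

```bash
python3 st.py;python3 go.py .55 .243 .1605 23
```

```text
24.93 [0.5478 0.2428 0.1601] F [-9.1 -3.1  9.2] torque tool [-2.696 -1.326  0.192] gap 0.0128
t 24.93 pos [0.548 0.243 0.16 ] yaw 15.8 shift mm [ 0.4 -0.4  2.2] turn -7.2 q [ 0.416  0.351 -0.159  1.064  0.002  1.711] F [-9.102 -3.079  9.238] gap 0.0128
```

At the stop: the moment jumped to 1.3 N m. Relaxing slightly, then letting go and rising.

Request:
carry_out(
  deltas=[
    [[0,-1,0,0,0],[0,0,0,0,13],[0,0,0,0,15],[0,0,0,0,18],[0,0,0,0,25],[0,0,0,0,35],[0,0,0,0,45],[0,0,0,0,45],[0,-5,0,0,45],[0,-15,0,0,45],[0,-25,0,0,45],[0,-30,0,0,60],[0,-20,0,0,85],[0,0,0,0,85],[0,0,0,0,85]],
  ],
)

```text
clock: 26.18
eef_pos: [0.5516, 0.2434, 0.2576]
ee_rot: [[0.268, 0.003, 0.964], [-0.964, 0.001, 0.268], [-0.0, -1.0, 0.004]]
force: [0.4, -0.2, -0.0]
finger_gap: 0.0849
```

```bash
python3 go.py .462 -.026 .16 7; python3 - <<'E'
from m import *
t=eyes.capture('top')[:,:,::-1].copy();cv2.imwrite('raw_t8.png',t);s=eyes.capture('side')[:,:,::-1].copy();cv2.imwrite('raw_s8.png',s)
g=s.max(2).astype(int)
c,a,b=blob(s,g<45,(177,110),9);print('side bar',c,a,b.tolist())
e=[(b[i]+b[(i+1)%4])/2 for i in range(4)];L=[np.linalg.norm(b[i]-b[(i+1)%4]) for i in range(4)]
k=0 if L[0]<L[1] else 1
A=onz('side',*e[k],.160);B=onz('side',*e[k+2],.160);print(A,B,np.degrees(np.arctan2(*(B-A)[1::-1])))
# cart B lying position re-measure
g=t.max(2).astype(int)
c2,a2,b2=blob(t,(g<45),(226,210),14);D=np.array([onz('top',*q,.034) for q in b2]);print('B bar',a2,D[:,:2].tolist(),D.mean(0))
E
```

```text
t 26.18 pos [0.552 0.243 0.258] yaw 15.5 shift mm [ 235.6   96.9 -158.7] turn 8.5 q [ 0.416  0.308  0.005  1.264 -0.     1.715] F [ 0.446 -0.184 -0.044] gap 0.0849
side bar [173.759 111.671] 79 [[167.0, 113.0000228881836], [169.39999389648438, 105.8000259399414], [181.10000610351562, 109.70001983642578], [178.70001220703125, 116.90001678466797]]
[0.548 0.278 0.16 ] [0.567 0.236 0.16 ] -66.23511617623187
B bar 105 [[0.495172608890402, -0.018151220582983837], [0.4977182150853668, -0.04408677815033567], [0.4460525995154573, -0.0495014824304577], [0.4435342568696637, -0.023670521116996385]] [ 0.471 -0.034  0.034]
```

Locked: bar yaw -66° (expected about -67°). Now the empty one: bar at (0.471,-0.034), axis 95.7°, so its mid is (0.475,-0.077). I'll grip it across the body this time.

Request:
carry_out(
  deltas=[
    [[15,0,-8,0,85],[25,0,-14,0,85],[31,0,-17,0,85],[31,0,-17,0,85],[31,0,-17,0,85],[31,10,-17,0,85],[31,20,-17,0,85],[31,20,-17,0,85],[31,20,-17,0,85],[20,20,-11,0,85],[11,18,-7.5,0,85],[0,0,0,5,85],[0,0,0,5,85],[0,0,0,0,85],[0,0,0,0,85]],
  ],
)

```text
clock: 27.53
eef_pos: [0.473, -0.0772, 0.1468]
ee_rot: [[0.098, -0.002, 0.995], [-0.995, 0.0, 0.098], [-0.001, -1.0, -0.002]]
force: [-0.4, -0.1, 0.8]
finger_gap: 0.0856
```

```bash
python3 go.py .475 -.077 .012 5.7; python3 - <<'E'
from m import *
t=cv2.imread('raw_top0.png').max(2).astype(int);
print('row199',[(u,int(t[199,u])) for u in list(range(296,306))+list(range(342,352))])
print('col323',[(v,int(t[v,323])) for v in list(range(169,180))+list(range(218,230))])
E
```

```text
t 27.53 pos [ 0.473 -0.077  0.147] yaw 5.6 shift mm [  0.1 134.8   2.3] turn -0.1 q [-0.162  0.144 -0.463  0.966  0.     1.311] F [-0.362 -0.117  0.758] gap 0.0856
row199 [(296, 109), (297, 108), (298, 109), (299, 110), (300, 96), (301, 32), (302, 93), (303, 38), (304, 82), (305, 79), (342, 62), (343, 49), (344, 18), (345, 81), (346, 39), (347, 113), (348, 108), (349, 108), (350, 107), (351, 109)]
col323 [(169, 106), (170, 112), (171, 111), (172, 109), (173, 113), (174, 64), (175, 38), (176, 30), (177, 78), (178, 77), (179, 76), (218, 79), (219, 79), (220, 80), (221, 82), (222, 22), (223, 86), (224, 58), (225, 116), (226, 113), (227, 112), (228, 112), (229, 115)]
```

Request:
carry_out(
  deltas=[
    [[0,30,1,0,85],[0,30,1,0,85],[0,30,0,0,85],[0,22,0,0,85],[0,12,0,0,85],[0,9,0,0,85],[0,0,0,0,85],[0,0,0,0,65],[0,0,0,0,57],[0,0,0,0,50],[0,0,0,0,40],[0,0,0,0,40],[0,0,0,0,40],[0,0,0,0,40]],
  ],
)

```text
clock: 28.7
eef_pos: [0.4769, -0.0772, 0.016]
ee_rot: [[0.096, 0.002, 0.995], [-0.995, -0.0, 0.096], [0.001, -1.0, 0.002]]
force: [-1.7, 0.9, 7.4]
finger_gap: 0.0528
```

Request:
carry_out(
  deltas=[
    [[0,-5,0,0,40],[0,-10,0,0,40],[0,-20,0,0,40],[0,-25,0,0,40],[0,-25,0,0,40],[0,-15,0,0,40],[0,0,0,0,40],[0,0,0,0,40],[0,0,0,0,40]],
  ],
)

```text
clock: 29.45
eef_pos: [0.4751, -0.0769, 0.1141]
ee_rot: [[0.096, -0.001, 0.995], [-0.995, 0.0, 0.096], [-0.0, -1.0, -0.001]]
force: [-0.6, 0.0, -2.6]
finger_gap: 0.0535
```

```bash
python3 st.py;python3 go.py .514 -.389 .115 -2
```

```text
29.45 [ 0.4751 -0.0769  0.1141] F [-0.6  0.  -2.6] torque tool [-0.076  0.026  0.03 ] gap 0.0535
t 29.45 pos [ 0.475 -0.077  0.114] yaw 5.5 shift mm [314.3  -1.    8.7] turn 7.5 q [-0.161  0.177 -0.505  0.89  -0.     1.314] F [-0.605  0.013 -2.605] gap 0.0535
```

Request:
carry_out(
  deltas=[
    [[10,0,0,0,40],[20,0,0,0,40],[28,0,1,0,40],[30,0,1,0,40],[30,0,1,0,40],[30,0,1,0,40],[30,0,1,0,40],[30,0,1,0,40],[30,0,1,0,40],[30,0,1,0,40],[26,0,0.5,0,40],[15,0,0,0,40],[5,0,0,0,40],[0,0,0,4,40],[0,0,0,3.5,40],[0,0,0,0,40],[0,0,0,0,40],[0,0,0,0,40]],
  ],
)

```text
clock: 30.95
eef_pos: [0.5141, -0.3882, 0.1142]
ee_rot: [[-0.033, -0.001, 0.999], [-0.999, 0.001, -0.033], [-0.001, -1.0, -0.001]]
force: [0.2, 0.6, -2.2]
finger_gap: 0.0531
```

```bash
python3 go.py .514 -.389 .021 -2; python3 - <<'E'
from m import *
s=eyes.capture('side')[:,:,::-1].copy();cv2.imwrite('pics/s9.png',cv2.resize(s[150:330,200:380],None,fx=3.3,fy=3.3,interpolation=cv2.INTER_CUBIC))
E
```

```text
t 30.95 pos [ 0.514 -0.388  0.114] yaw -1.9 shift mm [ 0.8 93.2  0.1] turn 0.1 q [-0.647  0.461 -0.105  1.005  0.     0.957] F [ 0.186  0.631 -2.195] gap 0.0531
```

Request:
carry_out(
  deltas=[
    [[0,10,0,0,40],[0,20,0,0,40],[0,25,0,0,40],[0,20,0,0,40],[0,8,0,0,40],[0,3,0,0,40],[0,2,0,0,40],[0,0,0,0,40],[0,0,0,0,40]],
  ],
)

```text
clock: 31.75
eef_pos: [0.5154, -0.3894, 0.028]
ee_rot: [[-0.034, 0.002, 0.999], [-0.999, -0.001, -0.034], [0.001, -1.0, 0.002]]
force: [0.0, -0.9, -1.2]
finger_gap: 0.0533
```

Request:
carry_out(
  deltas=[
    [[0,1.5,0,0,40],[0,1.5,0,0,40],[0,0,0,0,40],[0,0,0,0,40]],
  ],
)

```text
clock: 32.08
eef_pos: [0.5145, -0.3889, 0.024]
ee_rot: [[-0.035, 0.0, 0.999], [-0.999, -0.0, -0.035], [0.0, -1.0, 0.0]]
force: [0.2, -0.1, -2.0]
finger_gap: 0.0532
```

Request:
carry_out(
  deltas=[
    [[0,1,0,0,40],[0,1,0,0,40],[0,0,0,0,40],[0,0,0,0,40]],
  ],
)

```text
clock: 32.42
eef_pos: [0.5144, -0.3887, 0.0217]
ee_rot: [[-0.035, -0.0, 0.999], [-0.999, 0.0, -0.035], [-0.0, -1.0, -0.0]]
force: [-0.5, -0.6, -2.4]
finger_gap: 0.0533
```

Request:
carry_out(
  deltas=[
    [[0,1,0,0,40],[0,1,0,0,40],[0,0,0,0,40],[0,0,0,0,40]],
  ],
)

```text
clock: 32.75
eef_pos: [0.5146, -0.3889, 0.0211]
ee_rot: [[-0.035, 0.0, 0.999], [-0.999, -0.0, -0.035], [0.0, -1.0, 0.001]]
force: [-2.2, 2.5, 7.2]
finger_gap: 0.0531
```

Request:
carry_out(
  deltas=[
    [[0,0.7,0,0,40],[0,0.7,0,0,40],[0,0,0,0,40],[0,0,0,0,40]],
  ],
)

```text
clock: 33.08
eef_pos: [0.5146, -0.3888, 0.021]
ee_rot: [[-0.035, 0.001, 0.999], [-0.999, -0.001, -0.035], [0.001, -1.0, 0.001]]
force: [-6.8, 4.4, 17.5]
finger_gap: 0.0533
```

On the floor at the expected height. Easing the pressure, opening and rising clear.

Request:
carry_out(
  deltas=[
    [[0,-2.5,0,0,45],[0,0,0,0,52],[0,0,0,0,55],[0,0,0,0,60],[0,0,0,0,70],[0,0,0,0,80],[0,0,0,0,80],[0,-10,0,0,80],[0,-25,0,0,80],[0,-35,0,0,80],[0,-35,0,0,80],[0,-35,0,0,80],[-20,-20,0,0,80],[-30,0,-20,0,80],[-30,0,-20,0,80],[-30,0,-20,0,80],[-15,0,-10,0,80],[0,0,0,0,80],[0,0,0,0,80]],
  ],
)

```text
clock: 34.67
eef_pos: [0.4489, -0.261, 0.1821]
ee_rot: [[-0.034, 0.001, 0.999], [-0.999, -0.001, -0.034], [0.001, -1.0, 0.001]]
force: [0.2, 0.1, 0.8]
finger_gap: 0.0796
```

```bash
python3 st.py; python3 - <<'E'
from m import *
s=eyes.capture('side')[:,:,::-1].copy();cv2.imwrite('raw_s9.png',s);t=eyes.capture('top')[:,:,::-1].copy();cv2.imwrite('raw_t9.png',t)
cv2.imwrite('pics/fin.png',np.vstack([cv2.resize(s[80:310,110:370],(520,460)),cv2.resize(t[95:260,110:360],(520,343))])[:,:])
im=cv2.imread('pics/fin.png');print(im.shape);cv2.imwrite('pics/fin.png',np.hstack([im[:460],cv2.copyMakeBorder(im[460:],0,117,0,0,cv2.BORDER_CONSTANT)])[:, :1040]); im=cv2.imread('pics/fin.png');cv2.imwrite('pics/fin.png',cv2.resize(im,(800,354)))
g=s.max(2).astype(int)
c,a,b=blob(s,g<45,(174,112),9);e=[(b[i]+b[(i+1)%4])/2 for i in range(4)];L=[np.linalg.norm(b[i]-b[(i+1)%4]) for i in range(4)];k=0 if L[0]<L[1] else 1
A=onz('side',*e[k],.160);B=onz('side',*e[k+2],.160);print('bar yaw',np.degrees(np.arctan2(*(B-A)[1::-1])),a)
for nm,(x0,y0,x1,y1) in dict(shaker=(170,108,196,140),puck=(185,172,212,198),bowl=(296,122,325,150),mould=(278,146,308,176),jar=(178,220,200,242),tub=(128,215,160,250)).items():
    d=cv2.absdiff(t[y0:y1,x0:x1],cv2.imread('raw_top0.png')[y0:y1,x0:x1]).max(2);print(nm,(d>40).sum())
E
```

```text
34.67 [ 0.4489 -0.261   0.1821] F [0.2 0.1 0.8] torque tool [ 0.036  0.038 -0.016] gap 0.0796
(803, 520, 3)
bar yaw -69.0303249988411 91
shaker 0
puck 0
bowl 0
mould 43
jar 0
tub 109
```

View pics/fin.png

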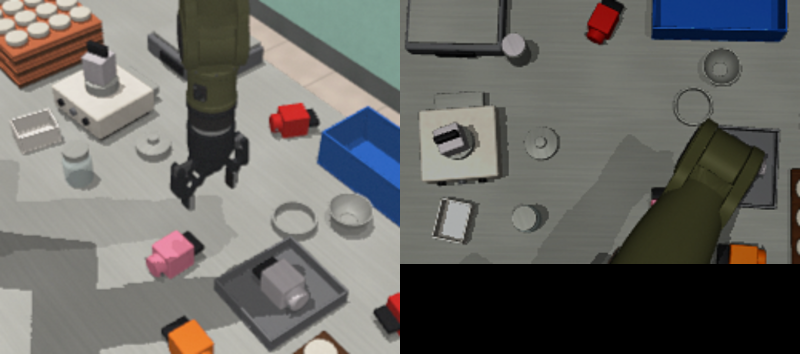

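The final picture shows the full cartridge upright in the collar and the empty one lying inside the crate. Shaker, puck, bowl and jar pixels are unchanged. The mould and tub differ in pixels because of the arm and its shadow, but are visibly in place.

```bash
python3 -c "
from cell import job
print(job.hand_in())"
```

```text
the job is handed in; nothing more can be done
None
```

The full cartridge is locked in the dosing unit, the empty one is lying in the crate, and the job is handed in at about 35 s of the 72 s allowed.

- **Weighing:** I lifted B first (force 1–2.6 N over its lifts, moment 0.09 N m), so it was the empty one and I laid it back down. A gave 5–6 N and 0.26 N m, so it was the full one.
- **Standing:** I eased the bar grip so A swung foot-down, stood it on open bench and let go. It had been tilted and settled about 30 mm from the gripper, so I measured it again before taking it across the bar.
- **Locking:** The foot came to rest at 79 mm and I twisted it clockwise onto the stop. It went down about 3 mm, and the moment rose from 0.1 to 1.3 N m at the stop.
- **Crate:** The empty one touched the crate floor at the expected height. I pressed to 17.5 N to confirm contact, then eased off and let go.

**Last checks:**
- The locked cartridge's bar yaw read -66° and then -69° in two pictures, against about -67° expected.
- Both cartridges were in place in the final view.
- Shaker, puck, bowl and jar showed no pixel change.
- The mould and tub did show pixel changes. I put these down to the arm and its shadow, since both look in place in the picture, but I did not measure them again.
- I could not read the seal's travel directly.

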